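# Angle the grow-light bar past the post into its bay

### The job

Slide the grow-light bar along the bench into the green bay behind the steel post: push one end so that the bar is angled past the post, then push the other end round, until the whole bar lies flush along the bay's back rail. Only push it gently with the fingers: do not pinch it and do not pick it up. Leave the pots, jar, bottle, brush and labels where they are.

Things in the scene. Friction and masses are not known exactly. Their poses are not given: they have to be found in the camera images.
- light_bar: The grow-light bar: loose aluminium bar, black end caps, white strip with LED dots on top, 270 mm long (its x axis), 34 wide (y), 28 high (z), 0.2 to 0.4 kg, flat on the bench, at first roughly crosswise in front of the bay. Origin: centre of its underside. Same either way round. Ordinary sliding friction: pushed near one end it turns about a point a little beyond its middle
- end_a (a point): Middle of the light bar's end face at its +x end, 14 mm above the underside
- end_b (a point): Middle of the light bar's end face at its -x end, 14 mm above the underside
- bay: Fixed green storage bay: a back rail and two end cheeks, all 35 mm high, 14 mm thick, open towards the robot (-x side). Origin: bench height, middle of the back rail's inner face. x points into the rail, y runs along it. The cheeks' inner faces are at y = +155 and -155 mm; they reach from the rail to x = -85 mm. Its grey floor is level with the bench. Home, the bar lies along y, centre line at x = -17 mm
- post: Fixed upright round steel post with a yellow cap, 34 mm in diameter, 157 mm high, just outside the bay's opening near its left (+y) cheek, so that the bar cannot go straight in: 110 to 122 mm in front of the rail, 80 to 100 mm left of the bay's middle. Its foot plate is level with the bench. The bar may touch it. Origin: centre of its foot
- green_pot: Empty lime-green pot, 130 mm across, 110 mm high, loose, must be left where it stands. Origin: centre of its underside
- black_pot: Empty black plastic pot, 90 mm across, 85 mm high, loose, must be left where it stands. Origin: centre of its underside
- seed_jar: Amber jar with a pale lid and label, 56 mm across, 75 mm high, loose, must be left where it stands. Origin: centre of its underside
- clay_pot: Small empty terracotta pot, 68 mm across, 65 mm high, loose, must be left where it stands. Origin: centre of its underside
- feed_bottle: White bottle with a blue cap and a green label, 66 mm across, 170 mm high, loose, must be left where it stands. Origin: centre of its underside
- bench_brush: Bench brush with a wooden handle, about 200 mm long, lying along its own x axis, loose, must be left where it stands. Origin: centre of its underside
- label_pack: Bundle of yellow plant labels, 110 x 18 x 12 mm, lying along its own x axis, loose, must be left where it stands. Origin: centre of its underside

How it is judged:
By the outcome, as a careful person would: the job done as asked, in the order asked, and still so for the second after the job is handed in, with the robot touching nothing.
It also fails if it takes over 72 s, if anything falls off the work surface, if the arm or the gripper's body presses on something with over 40 N, if the wrist force passes 120 N, or if a joint passes its speed limit or range.

### The arm

A 6-joint arm with a two-finger parallel gripper is mounted at the origin on the work surface. World frame = base frame: x ahead of the robot, y to its left, z up, the work surface at z = 0. Lengths are in m, angles in rad, forces in N, time in s.
With the tool pointing down it reaches from about 0.425 to 0.95 m from the base axis. Payload 3.5 kg.
Tool frame: the origin (TCP) lies at the very end of the fingers, on their centre line; the grasp point (between the pads) lies 19 mm behind it; z points along the fingers, y is the line along which they close (so a half turn about z gives the same grasp; the last joint's range is limited). The gripper opens to 85 mm and grips with 20 to 120 N. Pads are 22 mm wide; open, the fingers measure 114 mm over their backs; the gripper's body (76 mm by 85 mm) begins 54 mm behind the grasp point. The pads swing forward as they close: fully open they stand 13 mm farther back than shut.
Start: joints at [1.005, 0.286, 1.577, -0, 1.279, -0.15], TCP at [0.273, 0.617, 0.231] pointing down, gripper open.
Joint ranges: [-2.77, 2.77], [-0.9, 2.22], [0.21, 2.48], [-1.53, 4.67], [0.24, 2.81], [-2.84, 2.84]. Speed limits (rad/s): [2.79, 2.79, 3.14, 3.14, 3.14, 3.14].

### API

Orientations are given as a unit quaternion [x, y, z, w].
In Python, from plant import ctrl, optics, sign_off gives the robot as it stands.
- The arm moves only by the shell command python3 -m creep 'ROWS' [FORCE]. ROWS is JSON, a list of rows, each an object of numbers: "x", "y", "z": the shift along the tool's x, y, z in mm; "rx", "ry", "rz": the turn, a rotation vector about the tool's x, y, z in degrees; "grip": the opening, from 0 (shut) to 1 (fully open). In form: [{"x": .., "y": .., "z": .., "rx": .., "ry": .., "rz": .., "grip": ..}, ...]. A call has exactly 10 rows; each row shifts and turns the commanded pose from where the row before left it, along the tool's axes as they then stand; what a row does not reach is not made up. A row lasts 1/12 s, in which the tool goes at most 41.7 mm and 7.16 degrees, less where a joint would pass 70% of its speed; a pose out of reach is approached as far as the arm can. A call with a gripper value outside its range is refused whole. The fingers move at their own pace and stop on an object; FORCE is the grip in N (left out, the last holds). Time passes only in rows, so rows that do not move let the fingers close, or fill a call up. It gives the time, the measured TCP pose, the force, the opening and the grip force at its end, in the units of the state.
- ctrl.get_state(): the state, without advancing time (a new reading comes with each control period).
- optics.read_camera(name): name is "scene" or "top" or "wrist"; returns a dict with "color" (480x640x3 uint8, blue, green, red), "K" (3x3 intrinsics, pixels), "R" (3x3) and "t" (3): a world point X has camera coordinates R X + t. Camera axes: x right, y down, z forward; pixel columns grow to the right and rows downward; lengths in m; the calibration is good to about 2 mm. A picture is of the moment at which its call begins. There is no depth.
- sign_off(): hands the job in; it is judged then, once.
The state is a dict: "time": time; "qpos": joint angles; "dq": joint speeds; "joint_efforts": joint torques, N m; "eef_pos": TCP position; "tcp_rot": TCP orientation; "contact_force": force on the tool from outside, world axes, zero at the start; "wrist_torque": the same for the moment, N m; "opening": opening from 0.0 (shut) to 1.0 (fully open); "finger_force": force on a finger pad.
Only numpy, scipy, OpenCV 4.12 (cv2) and the standard library are available. Lean on these libraries where they do the work, as an engineer would, in place of code of your own. Each camera call takes 0.05 s, during which the arm holds its last target. There are 200 camera calls.

## Working session

There is one attempt and no reset: what is moved stays moved. The work goes in short steps, Python scripts to look and compute and a shell command to move; the robot and the scene stay as the last step left them, time stands still between calls to the robot, and variables do not carry over. Pictures are saved under pics/ and viewed, at most 10 in all, crops included, and the job is handed in when it is done.

```bash
ls; mkdir -p pics
python3 - <<'E'
from plant import ctrl, optics
import cv2
s=ctrl.get_state(); print(s)
for n in ("top","scene"):
    c=optics.read_camera(n); cv2.imwrite(f"pics/{n}0.png",c["color"]); print(n,c["K"],c["R"],c["t"])
E
```

```text
pics
{'time': 0.0, 'qpos': array([ 1.00498103e+00,  2.87207515e-01,  1.57817323e+00,  6.05585178e-06,
        1.27861794e+00, -1.50039993e-01]), 'dq': array([ 0.00097265, -0.00084648, -0.00132474,  0.00109727,  0.00092411,
        0.0012664 ]), 'joint_efforts': array([ 2.29833444e-03, -4.05966568e+01, -2.92635047e+01, -9.49661376e-05,
        5.76973718e-03,  6.55039628e-06]), 'eef_pos': array([0.2722705 , 0.61693056, 0.22992133]), 'tcp_rot': array([ 2.06394200e-01,  9.78468184e-01, -1.12575743e-03, -4.24171547e-04]), 'contact_force': array([-0.15413771,  0.13351293,  0.36724664]), 'wrist_torque': array([-0.01278196, -0.02954412, -0.01673306]), 'finger_force': 0.0, 'opening': 1.0006526498853523}
top [[515.05673821   0.         323.23254014]
 [  0.         515.05673821 238.61746139]
 [  0.           0.           1.        ]] [[-0.01358085 -0.99984453  0.01124622]
 [-0.99898234  0.01308363 -0.04316378]
 [ 0.04300993 -0.01182098 -0.99900471]] [-0.02387655  0.51770467  1.10945986]
scene [[613.67724044   0.         318.40179262]
 [  0.         613.67724044 232.93579388]
 [  0.           0.           1.        ]] [[-0.03347522  0.99924797 -0.01956795]
 [ 0.76449738  0.01299002 -0.64449594]
 [-0.64375707 -0.03653429 -0.7643573 ]] [ 0.05233021 -0.37939104  1.64439961]
```

View pics/top0.png

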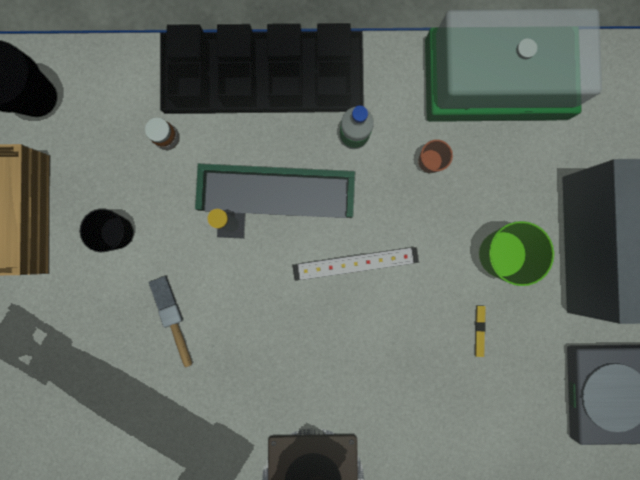

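View pics/scene0.png

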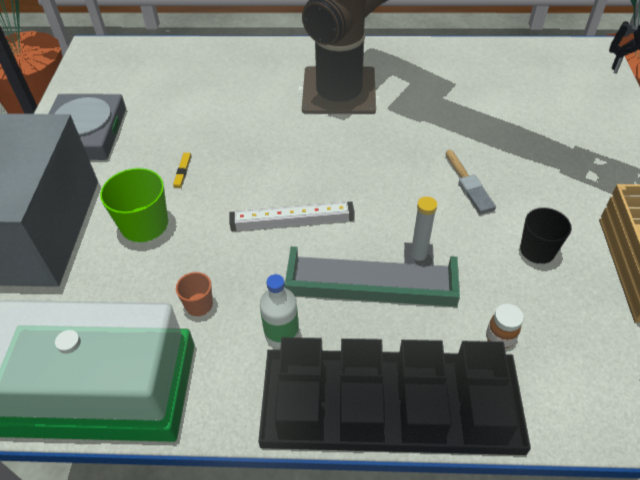

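The top view shows the bar at about (294,272)–(418,255), the bay mouth facing down with its rail at about y=172–178, the post cap at (218,218), the bottle at (357,125), and the green pot at (520,253).

```bash
cat > h.py <<'E'
from plant import ctrl, optics
import cv2, numpy as np
def ray(c,uv,z):
    d=np.linalg.inv(c["K"])@np.array([uv[0],uv[1],1.]); o=-c["R"].T@c["t"]; d=c["R"].T@d
    return (o+d*(z-o[2])/d[2])
def proj(c,X):
    p=c["K"]@(c["R"]@np.array(X,float)+c["t"]); return p[:2]/p[2]
E
python3 - <<'E'
from h import *
c=optics.read_camera("top"); im=c["color"]
print([im[v,u].tolist() for u,v in ((300,266),(311,269),(297,272),(350,264),(350,285),(415,255),(280,200),(280,172))])
for n,uv,z in (("railL",(204,172),.035),("railR",(349,178),.035),("cheekLtip",(203,210),.035),("cheekRtip",(347,217),.035),("post",(218,218),.157),("barB",(294,272),.028),("barA",(418,255),.028),("bottle",(360,114),.17),("gpot",(521,253),.11),("black",(107,230),.085),("clay",(436,155),.065),("jar",(158,131),.075),("brush1",(155,280),.02),("brush2",(188,364),.02),("label1",(481,306),.01),("label2",(480,356),.01)):
    print(n,(ray(c,uv,z)[:2]*1000).round())
g=im[225:300,280:430]; cv2.imwrite("pics/a.png",cv2.resize(im[150:300,180:430],None,fx=3.2,fy=3.2,interpolation=cv2.INTER_CUBIC)[:600,:800])
E
```

```text
[[165, 165, 162], [165, 167, 162], [58, 60, 56], [165, 166, 161], [132, 140, 134], [56, 57, 55], [108, 104, 98], [67, 82, 51]]
railL [662. 222.]
railR [646. -87.]
cheekLtip [581. 225.]
cheekRtip [562. -82.]
post [553. 169.]
barB [446.  33.]
barA [ 479. -233.]
bottle [ 745. -102.]
gpot [ 479. -423.]
black [537. 408.]
clay [ 687. -268.]
jar [741. 308.]
brush1 [433. 331.]
brush2 [253. 261.]
label1 [ 366. -372.]
label2 [ 259. -367.]
```

View pics/a.png

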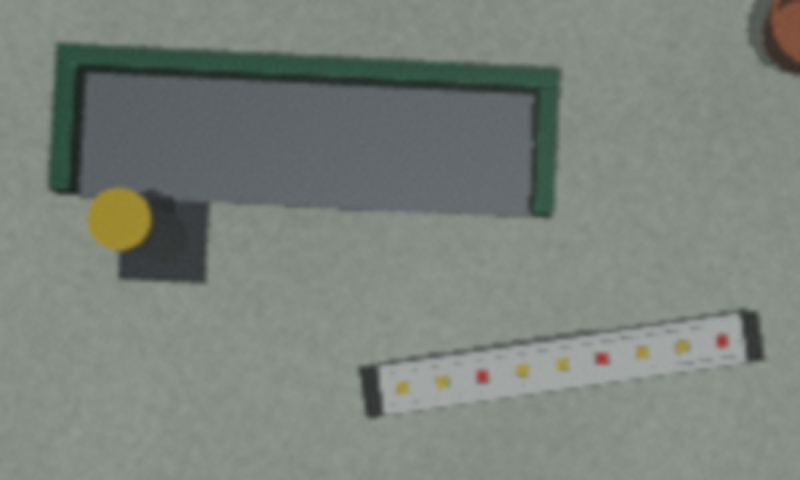

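The crop shows the bar's left end near (368,392) and its right end near (757,335). The rail's inner edge runs (83,66)–(540,89) and the post cap is at (120,218).

I'll turn the left end forward with the near finger of the open gripper, since the pocket behind the bar is close to the reach limit. Then I'll slide the bar along its axis by its right end face, and finally push the right end round.

```bash
cat >> h.py <<'E'
from scipy.spatial.transform import Rotation as Rot
B0=np.array([.6555,.0655]); BY=np.arctan2(-.018,.308)   # bay origin, yaw (first estimate)
def st():
    s=ctrl.get_state(); R=Rot.from_quat(s["tcp_rot"]).as_matrix()
    print("t %.2f"%s["time"],"tcp",(s["eef_pos"]*1000).round(1),"yaw_y %.1f"%np.degrees(np.arctan2(R[1,1],R[0,1])),"F",s["contact_force"].round(1),"open %.2f"%s["opening"]); return s,R
def go(p):
    s,R=st(); print("tool shift mm",(R.T@(np.array(p)-s["eef_pos"])*1000).round(1))
E
python3 -c "
from h import *
go([.46,.006,.23])"
```

```text
t 0.15 tcp [272.3 617.  230.2] yaw_y 66.2 F [-0.1 -0.5 -0.5] open 1.00
tool shift mm [-418.5 -483.2    1. ]
```

```bash
python3 -m creep '[{"x":-26,"y":-30},{"x":-26,"y":-30},{"x":-26,"y":-30},{"x":-26,"y":-30},{"x":-26,"y":-30},{"x":-26,"y":-30},{"x":-26,"y":-30},{"x":-26,"y":-30},{"x":-26,"y":-30},{"x":-26,"y":-30}]'
python3 -m creep '[{"x":-26,"y":-30},{"x":-26,"y":-30},{"x":-26,"y":-30},{"x":-26,"y":-30},{"x":-26,"y":-30},{"x":-26,"y":-30},{},{},{},{}]'
python3 -m creep '[{"rz":6.6},{"rz":6.6},{"rz":6.6},{"rz":6.6},{"rz":6.6},{"rz":6.6},{"rz":6.6},{"rz":6.6},{"rz":6.6},{"rz":6.6}]'
python3 -m creep '[{},{},{},{},{},{},{},{},{},{}]'
python3 -c "
from h import *
go([.46,.006,.004])"
```

```text
t 0.15 tcp [272.3 617.  230.2] yaw_y 66.2 F [-0.1 -0.5 -0.5] open 1.00
tool shift mm [-418.5 -482.8  227. ]$[0]: bad value
$[0]: bad value
$[0]: bad value
$[0]: bad value
```

```bash
python3 -m creep '[{"x":-26,"y":-30,"z":0,"rx":0,"ry":0,"rz":0,"grip":1},{"x":-26,"y":-30,"z":0,"rx":0,"ry":0,"rz":0,"grip":1},{"x":-26,"y":-30,"z":0,"rx":0,"ry":0,"rz":0,"grip":1},{"x":-26,"y":-30,"z":0,"rx":0,"ry":0,"rz":0,"grip":1},{"x":-26,"y":-30,"z":0,"rx":0,"ry":0,"rz":0,"grip":1},{"x":-26,"y":-30,"z":0,"rx":0,"ry":0,"rz":0,"grip":1},{"x":-26,"y":-30,"z":0,"rx":0,"ry":0,"rz":0,"grip":1},{"x":-26,"y":-30,"z":0,"rx":0,"ry":0,"rz":0,"grip":1},{"x":-26,"y":-30,"z":0,"rx":0,"ry":0,"rz":0,"grip":1},{"x":-26,"y":-30,"z":0,"rx":0,"ry":0,"rz":0,"grip":1}]'
python3 -m creep '[{"x":-26,"y":-30,"z":0,"rx":0,"ry":0,"rz":0,"grip":1},{"x":-26,"y":-30,"z":0,"rx":0,"ry":0,"rz":0,"grip":1},{"x":-26,"y":-30,"z":0,"rx":0,"ry":0,"rz":0,"grip":1},{"x":-26,"y":-30,"z":0,"rx":0,"ry":0,"rz":0,"grip":1},{"x":-26,"y":-30,"z":0,"rx":0,"ry":0,"rz":0,"grip":1},{"x":-26,"y":-30,"z":0,"rx":0,"ry":0,"rz":0,"grip":1},{"x":0,"y":0,"z":0,"rx":0,"ry":0,"rz":6.6,"grip":1},{"x":0,"y":0,"z":0,"rx":0,"ry":0,"rz":6.6,"grip":1},{"x":0,"y":0,"z":0,"rx":0,"ry":0,"rz":6.6,"grip":1},{"x":0,"y":0,"z":0,"rx":0,"ry":0,"rz":6.6,"grip":1}]'
python3 -m creep '[{"x":0,"y":0,"z":0,"rx":0,"ry":0,"rz":6.6,"grip":1},{"x":0,"y":0,"z":0,"rx":0,"ry":0,"rz":6.6,"grip":1},{"x":0,"y":0,"z":0,"rx":0,"ry":0,"rz":6.6,"grip":1},{"x":0,"y":0,"z":0,"rx":0,"ry":0,"rz":6.6,"grip":1},{"x":0,"y":0,"z":0,"rx":0,"ry":0,"rz":6.6,"grip":1},{"x":0,"y":0,"z":0,"rx":0,"ry":0,"rz":6.6,"grip":1},{"x":0,"y":0,"z":0,"rx":0,"ry":0,"rz":0,"grip":1},{"x":0,"y":0,"z":0,"rx":0,"ry":0,"rz":0,"grip":1},{"x":0,"y":0,"z":0,"rx":0,"ry":0,"rz":0,"grip":1},{"x":0,"y":0,"z":0,"rx":0,"ry":0,"rz":0,"grip":1}]'
python3 -c "
from h import *
go([.46,.006,.004])"
```

```text
time: 0.98
eef_pos: [0.3892, 0.2362, 0.2311]
tcp_rot: [0.206, 0.979, -0.0, 0.0]
contact_force: [1.1, -0.4, 0.4]
opening: 1.003
finger_force: 0.0
time: 1.82
eef_pos: [0.4591, 0.0098, 0.2309]
tcp_rot: [0.428, 0.904, -0.0, -0.0]
contact_force: [0.3, 0.8, 0.1]
opening: 1.001
finger_force: 0.0
time: 2.65
eef_pos: [0.4592, 0.0104, 0.2313]
tcp_rot: [0.705, 0.709, -0.0, -0.0]
contact_force: [0.3, 0.1, -0.4]
opening: 1.003
finger_force: 0.0
t 2.65 tcp [459.2  10.4 231.3] yaw_y 0.3 F [ 0.3  0.1 -0.4] open 1.00
tool shift mm [ -4.4   0.8 227.3]
```

```bash
python3 -m creep '[{"x":-4,"y":0,"z":30,"rx":0,"ry":0,"rz":0,"grip":1},{"x":0,"y":0,"z":30,"rx":0,"ry":0,"rz":0,"grip":1},{"x":0,"y":0,"z":30,"rx":0,"ry":0,"rz":0,"grip":1},{"x":0,"y":0,"z":30,"rx":0,"ry":0,"rz":0,"grip":1},{"x":0,"y":0,"z":30,"rx":0,"ry":0,"rz":0,"grip":1},{"x":0,"y":0,"z":20,"rx":0,"ry":0,"rz":0,"grip":1},{"x":0,"y":0,"z":15,"rx":0,"ry":0,"rz":0,"grip":1},{"x":0,"y":0,"z":10,"rx":0,"ry":0,"rz":0,"grip":1},{"x":0,"y":0,"z":0,"rx":0,"ry":0,"rz":0,"grip":1},{"x":0,"y":0,"z":0,"rx":0,"ry":0,"rz":0,"grip":1}]'
python3 -m creep '[{"x":0,"y":0,"z":4,"rx":0,"ry":0,"rz":0,"grip":1},{"x":0,"y":0,"z":4,"rx":0,"ry":0,"rz":0,"grip":1},{"x":0,"y":0,"z":4,"rx":0,"ry":0,"rz":0,"grip":1},{"x":0,"y":0,"z":4,"rx":0,"ry":0,"rz":0,"grip":1},{"x":0,"y":0,"z":4,"rx":0,"ry":0,"rz":0,"grip":1},{"x":0,"y":0,"z":4,"rx":0,"ry":0,"rz":0,"grip":1},{"x":0,"y":0,"z":4,"rx":0,"ry":0,"rz":0,"grip":1},{"x":0,"y":0,"z":2,"rx":0,"ry":0,"rz":0,"grip":1},{"x":0,"y":0,"z":0,"rx":0,"ry":0,"rz":0,"grip":1},{"x":0,"y":0,"z":0,"rx":0,"ry":0,"rz":0,"grip":1}]'
python3 -c "
from h import *
st(); c=optics.read_camera('scene'); p=proj(c,[.46,0,.02]).astype(int); print(p)
cv2.imwrite('pics/b.png',cv2.resize(c['color'][130:280,190:390],None,fx=4,fy=4,interpolation=cv2.INTER_CUBIC))"
```

```text
time: 3.48
eef_pos: [0.4594, 0.0063, 0.0364]
tcp_rot: [0.706, 0.708, -0.0, -0.0]
contact_force: [-1.0, -0.1, -0.4]
opening: 1.0
finger_force: 0.0
time: 4.32
eef_pos: [0.4592, 0.0064, 0.0061]
tcp_rot: [0.706, 0.708, -0.0, -0.0]
contact_force: [-0.3, -0.3, -0.5]
opening: 1.001
finger_force: 0.0
t 4.32 tcp [459.2   6.4   6.1] yaw_y 0.2 F [-0.3 -0.3 -0.5] open 1.00
[335 214]
```

View pics/b.png

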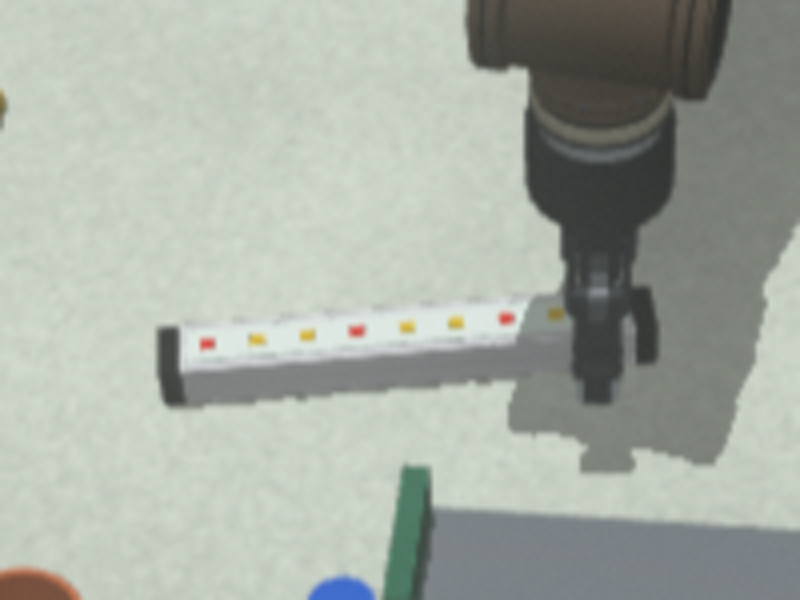

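The fingers straddle the bar's left end, with the far finger at (598,370) and no contact. I'll push forward gently.

```bash
python3 -m creep '[{"x":0,"y":0,"z":2,"rx":0,"ry":0,"rz":0,"grip":1},{"x":0,"y":4,"z":0,"rx":0,"ry":0,"rz":0,"grip":1},{"x":0,"y":5,"z":0,"rx":0,"ry":0,"rz":0,"grip":1},{"x":0,"y":5,"z":0,"rx":0,"ry":0,"rz":0,"grip":1},{"x":0,"y":5,"z":0,"rx":0,"ry":0,"rz":0,"grip":1},{"x":0,"y":5,"z":0,"rx":0,"ry":0,"rz":0,"grip":1},{"x":0,"y":5,"z":0,"rx":0,"ry":0,"rz":0,"grip":1},{"x":0,"y":5,"z":0,"rx":0,"ry":0,"rz":0,"grip":1},{"x":0,"y":5,"z":0,"rx":0,"ry":0,"rz":0,"grip":1},{"x":0,"y":5,"z":0,"rx":0,"ry":0,"rz":0,"grip":1}]'
python3 -m creep '[{"x":-1,"y":5,"z":0,"rx":0,"ry":0,"rz":0,"grip":1},{"x":-1,"y":5,"z":0,"rx":0,"ry":0,"rz":0,"grip":1},{"x":-1,"y":5,"z":0,"rx":0,"ry":0,"rz":0,"grip":1},{"x":-1,"y":5,"z":0,"rx":0,"ry":0,"rz":0,"grip":1},{"x":-1,"y":5,"z":0,"rx":0,"ry":0,"rz":0,"grip":1},{"x":-2,"y":5,"z":0,"rx":0,"ry":0,"rz":0,"grip":1},{"x":-2,"y":5,"z":0,"rx":0,"ry":0,"rz":0,"grip":1},{"x":-2,"y":5,"z":0,"rx":0,"ry":0,"rz":0,"grip":1},{"x":-1,"y":5,"z":0,"rx":0,"ry":0,"rz":0,"grip":1},{"x":0,"y":0,"z":0,"rx":0,"ry":0,"rz":0,"grip":1}]'
cat >> h.py <<'E'
def bar(save=None):
    """bar centre/angle from the bright strip in the top view, bay frame (mm, deg)"""
    c=optics.read_camera("top"); im=c["color"]
    X,Y=np.meshgrid(np.arange(640),np.arange(480))
    m=((im.min(2)>150)&(np.abs(X-290)<160)&(Y>160)&(Y<330)).astype(np.uint8)
    m=cv2.morphologyEx(m,cv2.MORPH_CLOSE,np.ones((5,5)))
    n,l,s,_=cv2.connectedComponentsWithStats(m); k=1+s[1:,4].argmax()
    ps=np.argwhere(l==k)[:,::-1]
    W=np.array([ray(c,p,.028)[:2] for p in ps])*1000
    (cx,cy),wh,a=cv2.minAreaRect(W.astype(np.float32))
    a=a if wh[0]>wh[1] else a+90
    d=np.array([np.cos(np.radians(a)),np.sin(np.radians(a))]); d*=np.sign(d[1])
    C=np.array([cx,cy]); cb,sb=np.cos(BY),np.sin(BY); M=np.array([[cb,sb],[-sb,cb]])
    L,R=C+135*d,C-135*d
    f=lambda p:(M@(p-B0*1000)).round(1)
    print("strip",np.round(wh,1),"world C",C.round(1),"L",L.round(1),"R",R.round(1),"angle %.1f"%np.degrees(np.arctan2(d[1],d[0])))
    db=M@d; print("bay C",f(C),"L",f(L),"R",f(R),"theta %.1f"%np.degrees(np.arctan2(db[0],db[1])))
    if save: cv2.imwrite(save,cv2.resize(im[150:300,180:430],None,fx=3.2,fy=3.2,interpolation=cv2.INTER_CUBIC))
    return c
E
python3 -c "
from h import *
st(); bar('pics/c.png')"
```

```text
time: 5.2
eef_pos: [0.5037, 0.0065, 0.0042]
tcp_rot: [0.706, 0.708, -0.0, -0.0]
contact_force: [-3.0, 0.8, 0.9]
opening: 1.001
finger_force: 1.0
time: 6.03
eef_pos: [0.5499, -0.006, 0.0047]
tcp_rot: [0.706, 0.708, 0.0, 0.001]
contact_force: [0.5, -0.1, 0.2]
opening: 1.0
finger_force: 0.0
t 6.03 tcp [549.9  -6.    4.7] yaw_y 0.2 F [ 0.5 -0.1  0.2] open 1.00
strip [262.4 361.1] world C [ 502.1 -170.1] L [ 367.1 -168.6] R [ 637.1 -171.6] angle 179.3
bay C [-139.4 -244.2] L [-274.2 -250.5] R [  -4.5 -237.8] theta -92.7
```

View pics/c.png

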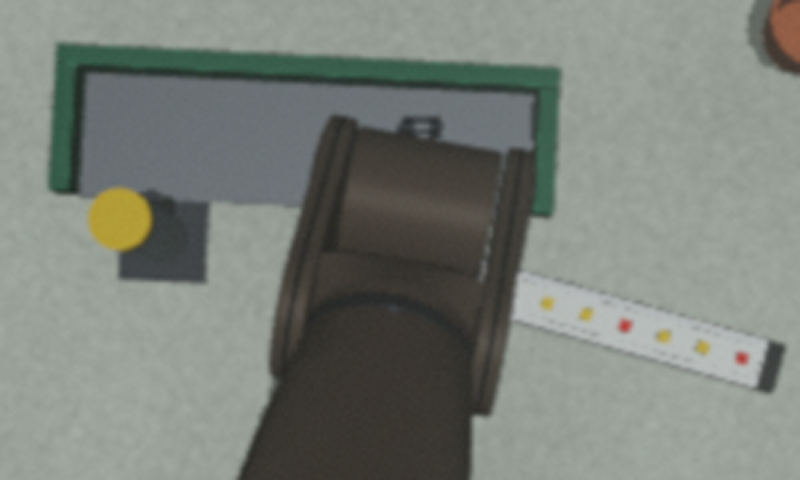

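The bar has turned about 13° relative to the bay, with its right end at (773,367). I'll push about 30 mm more, then lift and measure.

```bash
python3 -m creep '[{"x":-1,"y":4,"z":0,"rx":0,"ry":0,"rz":0,"grip":1},{"x":-1,"y":4,"z":0,"rx":0,"ry":0,"rz":0,"grip":1},{"x":-1,"y":4,"z":0,"rx":0,"ry":0,"rz":0,"grip":1},{"x":-1,"y":4,"z":0,"rx":0,"ry":0,"rz":0,"grip":1},{"x":-2,"y":4,"z":0,"rx":0,"ry":0,"rz":0,"grip":1},{"x":-2,"y":4,"z":0,"rx":0,"ry":0,"rz":0,"grip":1},{"x":-2,"y":4,"z":0,"rx":0,"ry":0,"rz":0,"grip":1},{"x":-1,"y":2,"z":0,"rx":0,"ry":0,"rz":0,"grip":1},{"x":0,"y":0,"z":0,"rx":0,"ry":0,"rz":0,"grip":1},{"x":0,"y":0,"z":0,"rx":0,"ry":0,"rz":0,"grip":1}]'
python3 -m creep '[{"x":0,"y":-5,"z":0,"rx":0,"ry":0,"rz":0,"grip":1},{"x":0,"y":0,"z":-25,"rx":0,"ry":0,"rz":0,"grip":1},{"x":0,"y":0,"z":-35,"rx":0,"ry":0,"rz":0,"grip":1},{"x":0,"y":-10,"z":-35,"rx":0,"ry":0,"rz":0,"grip":1},{"x":-20,"y":-20,"z":-20,"rx":0,"ry":0,"rz":0,"grip":1},{"x":-35,"y":-20,"z":0,"rx":0,"ry":0,"rz":4.5,"grip":1},{"x":-35,"y":-20,"z":0,"rx":0,"ry":0,"rz":4.5,"grip":0.5},{"x":-35,"y":-20,"z":0,"rx":0,"ry":0,"rz":4.5,"grip":0},{"x":-35,"y":-20,"z":0,"rx":0,"ry":0,"rz":4.5,"grip":0},{"x":-35,"y":-10,"z":0,"rx":0,"ry":0,"rz":4.5,"grip":0}]'
sed -i 's/im.min(2)>150/cv2.medianBlur(im,3).min(2)>153/' h.py
python3 -c "
from h import *
st(); bar('pics/d.png')"
```

```text
time: 6.92
eef_pos: [0.579, -0.0167, 0.0045]
tcp_rot: [0.706, 0.708, 0.0, 0.001]
contact_force: [0.5, -0.3, -0.5]
opening: 0.999
finger_force: 0.0
time: 7.75
eef_pos: [0.4258, -0.1968, 0.1192]
tcp_rot: [0.832, 0.555, -0.0, 0.0]
contact_force: [0.4, -0.6, 0.3]
opening: 0.453
finger_force: 0.0
t 7.75 tcp [ 425.8 -196.8  119.2] yaw_y -22.5 F [ 0.4 -0.6  0.3] open 0.45
strip [569.1 282.4] world C [467.7  95.4] L [468.6 230.4] R [466.7 -39.6] angle 89.6
bay C [-189.3   18.9] L [-196.2  153.7] R [-182.4 -116. ] theta -2.9
```

View pics/d.png

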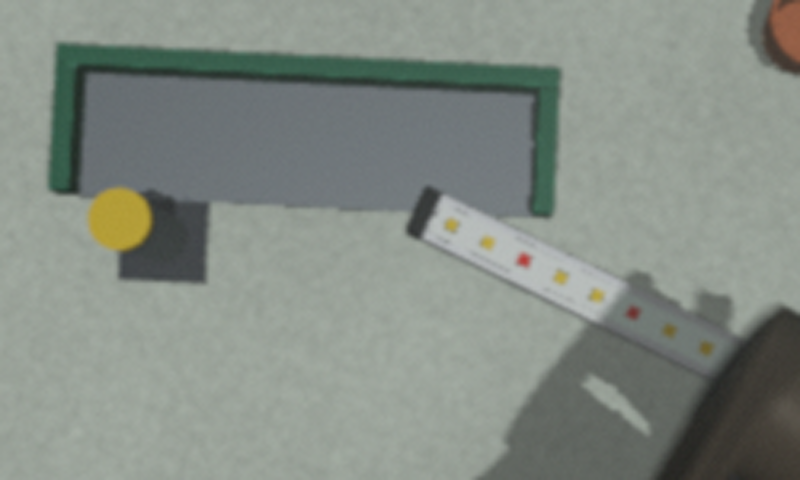

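The left end is now at (423,212) in the bay mouth, with the LED line running (451,226)–(706,348), so theta is about 23°. I'll switch the bar detector to the LED dots, which still show in shadow.

```bash
cat >> h.py <<'E'
def bar(save=None,end=+1):
    c=optics.read_camera("top"); im=c["color"]
    hsv=cv2.cvtColor(im,cv2.COLOR_BGR2HSV); h=hsv[...,0]
    m=((hsv[...,1]>75)&((h<32)|(h>170))&(im[...,2]>60)).astype(np.uint8); m[:155]=0; m[340:]=0; m[:,:190]=0; m[:,430:]=0
    n,l,s,ce=cv2.connectedComponentsWithStats(m)
    P=np.array([ce[i] for i in range(1,n) if 2<=s[i,4]<=35])
    W=np.array([ray(c,p,.028)[:2] for p in P])*1000
    # robust line
    best=max(((i,j) for i in range(len(W)) for j in range(i)),key=lambda ij:(np.abs(np.cross(W-W[ij[0]],(W[ij[1]]-W[ij[0]])/np.linalg.norm(W[ij[1]]-W[ij[0]])))<3).sum())
    d=W[best[1]]-W[best[0]]; d/=np.linalg.norm(d); W=W[np.abs(np.cross(W-W[best[0]],d))<3]
    vx,vy,x,y=cv2.fitLine(W.astype(np.float32),cv2.DIST_L2,0,.01,.01).ravel(); d=np.array([vx,vy])*np.sign(vy); o=np.array([x,y])
    s=np.sort((W-o)@d)[::-1]
    if len(s)>=9 : C=o+d*(s[0]+s[-1])/2
    else: C=o+d*((s[0]-111) if end>0 else (s[-1]+111))
    L,R=C+135*d,C-135*d
    cb,sb=np.cos(BY),np.sin(BY); M=np.array([[cb,sb],[-sb,cb]]); f=lambda p:(M@(p-B0*1000)).round(1)
    db=M@d
    print("LEDs",len(s),"pitch",np.diff(-s).round(0),"world C",C.round(1),"L",L.round(1),"R",R.round(1),"angle %.1f"%np.degrees(np.arctan2(d[1],d[0])))
    print("bay C",f(C),"L",f(L),"R",f(R),"theta %.1f"%np.degrees(np.arctan2(db[0],db[1])))
    if save: cv2.imwrite(save,cv2.resize(im[150:300,180:430],None,fx=3.2,fy=3.2,interpolation=cv2.INTER_CUBIC))
    return C,d
E
python3 -W ignore -c "
from h import *
C,d=bar()
R=C-135*d-25*d
go([R[0]/1000,R[1]/1000,.12])
# predicted L at 210 mm of slide
"
```

```text
LEDs 8 pitch [27. 27. 27. 27. 27. 28. 27.] world C [ 507.3 -124.9] L [567.8  -4.2] R [ 446.7 -245.6] angle 63.4
bay C [-136.9 -198.7] L [-83.5 -74.7] R [-190.3 -322.7] theta 23.3
t 7.85 tcp [ 425.5 -199.4  119.5] yaw_y -22.7 F [ 0.6 -0.9 -0.2] open 0.27
tool shift mm [-59.3  35.6  -0.3]
```

```bash
python3 -W ignore -c "
from h import *
go([.4204,-.210,.010])"
python3 -m creep '[{"x":-8,"y":-9,"z":0,"rx":0,"ry":0,"rz":0,"grip":0},{"x":0,"y":0,"z":0,"rx":0,"ry":0,"rz":4,"grip":0},{"x":0,"y":0,"z":30,"rx":0,"ry":0,"rz":0,"grip":0},{"x":0,"y":0,"z":30,"rx":0,"ry":0,"rz":0,"grip":0},{"x":0,"y":0,"z":20,"rx":0,"ry":0,"rz":0,"grip":0},{"x":0,"y":0,"z":15,"rx":0,"ry":0,"rz":0,"grip":0},{"x":0,"y":0,"z":10,"rx":0,"ry":0,"rz":0,"grip":0},{"x":0,"y":0,"z":4,"rx":0,"ry":0,"rz":0,"grip":0},{"x":0,"y":0,"z":0,"rx":0,"ry":0,"rz":0,"grip":0},{"x":0,"y":0,"z":0,"rx":0,"ry":0,"rz":0,"grip":0}]'
python3 -W ignore -c "
from h import *
bar();go([.4204,-.210,.010])"
```

```text
t 7.85 tcp [ 425.5 -199.4  119.5] yaw_y -22.7 F [ 0.6 -0.9 -0.2] open 0.27
tool shift mm [-11.5  -0.8 109.5]
time: 8.68
eef_pos: [0.4173, -0.2001, 0.011]
tcp_rot: [0.849, 0.528, 0.0, 0.001]
contact_force: [0.4, 0.2, 0.4]
opening: -0.001
finger_force: 0.0
LEDs 8 pitch [27. 27. 27. 27. 27. 27. 28.] world C [ 507.1 -124.8] L [567.9  -4.3] R [ 446.3 -245.3] angle 63.2
bay C [-137.1 -198.6] L [-83.4 -74.8] R [-190.7 -322.5] theta 23.4
t 8.73 tcp [ 417.5 -200.4   11.4] yaw_y -26.3 F [ 0.7 -1.2 -0.4] open -0.00
tool shift mm [-7.3  6.8  1.4]
```

```bash
python3 -m creep '[{"x":-7,"y":0,"z":1,"rx":0,"ry":0,"rz":0,"grip":0},{"x":0,"y":4,"z":0,"rx":0,"ry":0,"rz":0,"grip":0},{"x":0,"y":4,"z":0,"rx":0,"ry":0,"rz":0,"grip":0},{"x":0,"y":4,"z":0,"rx":0,"ry":0,"rz":0,"grip":0},{"x":0,"y":4,"z":0,"rx":0,"ry":0,"rz":0,"grip":0},{"x":0,"y":4,"z":0,"rx":0,"ry":0,"rz":0,"grip":0},{"x":0,"y":4,"z":0,"rx":0,"ry":0,"rz":0,"grip":0},{"x":0,"y":3,"z":0,"rx":0,"ry":0,"rz":0,"grip":0},{"x":0,"y":0,"z":0,"rx":0,"ry":0,"rz":0,"grip":0},{"x":0,"y":0,"z":0,"rx":0,"ry":0,"rz":0,"grip":0}]'
python3 -W ignore -c "
from h import *
C,d=bar();st()
for b in (11,25,40): print(b,(C-(135+b)*d).round(1))"
```

```text
time: 9.57
eef_pos: [0.4382, -0.2185, 0.0093]
tcp_rot: [0.85, 0.527, 0.0, 0.0]
contact_force: [0.6, 0.8, -0.6]
opening: -0.0
finger_force: 0.0
LEDs 8 pitch [27. 27. 28. 27. 27. 27. 27.] world C [ 511.4 -126. ] L [564.1  -1.7] R [ 458.8 -250.3] angle 67.0
bay C [-132.7 -199.6] L [-87.3 -72.4] R [-178.  -326.8] theta 19.6
t 9.62 tcp [ 438.1 -218.4    9.3] yaw_y -26.3 F [-0.5 -0.2 -0.4] open -0.00
11 [ 454.5 -260.4]
25 [ 449.  -273.3]
40 [ 443.2 -287.1]
```

```bash
python3 -m creep '[{"x":0,"y":3,"z":0,"rx":0,"ry":0,"rz":0,"grip":0},{"x":0,"y":2,"z":0,"rx":0,"ry":0,"rz":0,"grip":0},{"x":0,"y":0,"z":0,"rx":0,"ry":0,"rz":0,"grip":0},{"x":0,"y":-10,"z":0,"rx":0,"ry":0,"rz":0,"grip":0},{"x":0,"y":0,"z":-30,"rx":0,"ry":0,"rz":0,"grip":0},{"x":0,"y":0,"z":-20,"rx":0,"ry":0,"rz":0,"grip":0},{"x":-30,"y":10,"z":0,"rx":0,"ry":0,"rz":0,"grip":0},{"x":-30,"y":20,"z":0,"rx":0,"ry":0,"rz":0,"grip":0},{"x":0,"y":15,"z":0,"rx":0,"ry":0,"rz":-5,"grip":0},{"x":0,"y":0,"z":0,"rx":0,"ry":0,"rz":0,"grip":0}]'
python3 -W ignore -c "
from h import *
C,d=bar();p=C-(135+26)*d
go([p[0]/1000,p[1]/1000,.01])"
```

```text
time: 10.45
eef_pos: [0.4485, -0.2926, 0.0606]
tcp_rot: [0.826, 0.564, 0.001, 0.002]
contact_force: [0.2, -0.2, -0.1]
opening: -0.004
finger_force: 0.0
LEDs 9 pitch [27. 27. 28. 27. 27. 27. 27. 27.] world C [ 514.1 -123.7] L [563.8   1.8] R [ 464.4 -249.2] angle 68.4
bay C [-130.1 -197.1] L [-87.9 -68.9] R [-172.4 -325.4] theta 18.2
t 10.50 tcp [ 447.2 -290.7   59.7] yaw_y -21.4 F [-0.1  0.5 -0.8] open 0.00
tool shift mm [18.8  0.7 49.7]
```

```bash
python3 -m creep '[{"x":0,"y":1,"z":20,"rx":0,"ry":0,"rz":0,"grip":0},{"x":0,"y":0,"z":20,"rx":0,"ry":0,"rz":0,"grip":0},{"x":0,"y":0,"z":9,"rx":0,"ry":0,"rz":0,"grip":0},{"x":18,"y":0,"z":0,"rx":0,"ry":0,"rz":0,"grip":0},{"x":6,"y":0,"z":0,"rx":0,"ry":0,"rz":0,"grip":0},{"x":6,"y":0,"z":0,"rx":0,"ry":0,"rz":0,"grip":0},{"x":6,"y":0,"z":0,"rx":0,"ry":0,"rz":0,"grip":0},{"x":6,"y":0,"z":0,"rx":0,"ry":0,"rz":0,"grip":0},{"x":6,"y":0,"z":0,"rx":0,"ry":0,"rz":0,"grip":0},{"x":6,"y":0,"z":0,"rx":0,"ry":0,"rz":0,"grip":0}]'
python3 -m creep '[{"x":6,"y":0,"z":0,"rx":0,"ry":0,"rz":0,"grip":0},{"x":6,"y":0,"z":0,"rx":0,"ry":0,"rz":0,"grip":0},{"x":6,"y":0,"z":0,"rx":0,"ry":0,"rz":0,"grip":0},{"x":6,"y":0,"z":0,"rx":0,"ry":0,"rz":0,"grip":0},{"x":6,"y":0,"z":0,"rx":0,"ry":0,"rz":0,"grip":0},{"x":6,"y":0,"z":0,"rx":0,"ry":0,"rz":0,"grip":0},{"x":0,"y":0,"z":0,"rx":0,"ry":0,"rz":0,"grip":0},{"x":0,"y":0,"z":0,"rx":0,"ry":0,"rz":0,"grip":0},{"x":0,"y":0,"z":0,"rx":0,"ry":0,"rz":0,"grip":0},{"x":0,"y":0,"z":0,"rx":0,"ry":0,"rz":0,"grip":0}]'
python3 -W ignore -c "
from h import *
C,d=bar();p=C-(135+11)*d
go([p[0]/1000,p[1]/1000,.01])"
```

```text
time: 11.33
eef_pos: [0.468, -0.2401, 0.0109]
tcp_rot: [0.826, 0.564, -0.0, 0.001]
contact_force: [-0.7, -3.5, 0.8]
opening: -0.002
finger_force: 1.3
time: 12.17
eef_pos: [0.4801, -0.2055, 0.0097]
tcp_rot: [0.826, 0.564, -0.0, -0.001]
contact_force: [1.3, 0.5, -0.1]
opening: -0.003
finger_force: 0.0
LEDs 9 pitch [27. 27. 27. 27. 27. 27. 27. 28.] world C [534.9 -71.7] L [584.3  53.9] R [ 485.6 -197.3] angle 68.5
bay C [-112.3 -144. ] L [-70.4 -15.7] R [-154.3 -272.3] theta 18.1
t 12.22 tcp [ 480.2 -205.7    9.8] yaw_y -21.3 F [ 0.8 -0.2 -0.3] open 0.00
tool shift mm [-1.2  1.9 -0.3]
```

```bash
python3 -m creep '[{"x":6,"y":0,"z":0,"rx":0,"ry":0,"rz":0,"grip":0},{"x":6,"y":0,"z":0,"rx":0,"ry":0,"rz":0,"grip":0},{"x":6,"y":0,"z":0,"rx":0,"ry":0,"rz":0,"grip":0},{"x":6,"y":0,"z":0,"rx":0,"ry":0,"rz":0,"grip":0},{"x":6,"y":0,"z":0,"rx":0,"ry":0,"rz":0,"grip":0},{"x":6,"y":0,"z":0,"rx":0,"ry":0,"rz":0,"grip":0},{"x":6,"y":0,"z":0,"rx":0,"ry":0,"rz":0,"grip":0},{"x":6,"y":0,"z":0,"rx":0,"ry":0,"rz":0,"grip":0},{"x":6,"y":0,"z":0,"rx":0,"ry":0,"rz":0,"grip":0},{"x":6,"y":0,"z":0,"rx":0,"ry":0,"rz":0,"grip":0}]'
python3 -m creep '[{"x":6,"y":0,"z":0,"rx":0,"ry":0,"rz":0,"grip":0},{"x":6,"y":0,"z":0,"rx":0,"ry":0,"rz":0,"grip":0},{"x":6,"y":0,"z":0,"rx":0,"ry":0,"rz":0,"grip":0},{"x":6,"y":0,"z":0,"rx":0,"ry":0,"rz":0,"grip":0},{"x":6,"y":0,"z":0,"rx":0,"ry":0,"rz":0,"grip":0},{"x":6,"y":0,"z":0,"rx":0,"ry":0,"rz":0,"grip":0},{"x":6,"y":0,"z":0,"rx":0,"ry":0,"rz":0,"grip":0},{"x":0,"y":0,"z":0,"rx":0,"ry":0,"rz":0,"grip":0},{"x":0,"y":0,"z":0,"rx":0,"ry":0,"rz":0,"grip":0},{"x":0,"y":0,"z":0,"rx":0,"ry":0,"rz":0,"grip":0}]'
python3 -W ignore -c "
from h import *
C,d=bar('pics/e.png');p=C-(135+11)*d
go([p[0]/1000,p[1]/1000,.01])"
```

```text
time: 13.05
eef_pos: [0.5027, -0.1498, 0.0103]
tcp_rot: [0.826, 0.564, -0.0, -0.0]
contact_force: [-0.7, -1.1, -1.7]
opening: 0.001
finger_force: 0.8
time: 13.88
eef_pos: [0.5181, -0.1112, 0.0106]
tcp_rot: [0.826, 0.564, 0.0, 0.0]
contact_force: [0.0, 0.3, 0.1]
opening: -0.001
finger_force: 0.0
LEDs 8 pitch [27. 27. 27. 27. 27. 27. 28.] world C [572.   21.4] L [621.3 147.1] R [ 522.8 -104.3] angle 68.6
bay C [-80.7 -48.9] L [-38.9  79.4] R [-122.6 -177.3] theta 18.0
t 13.93 tcp [ 518.  -111.3   10.6] yaw_y -21.3 F [-0.6 -0.3  0.9] open -0.00
tool shift mm [-2.8  1.9  0.6]
```

View pics/e.png

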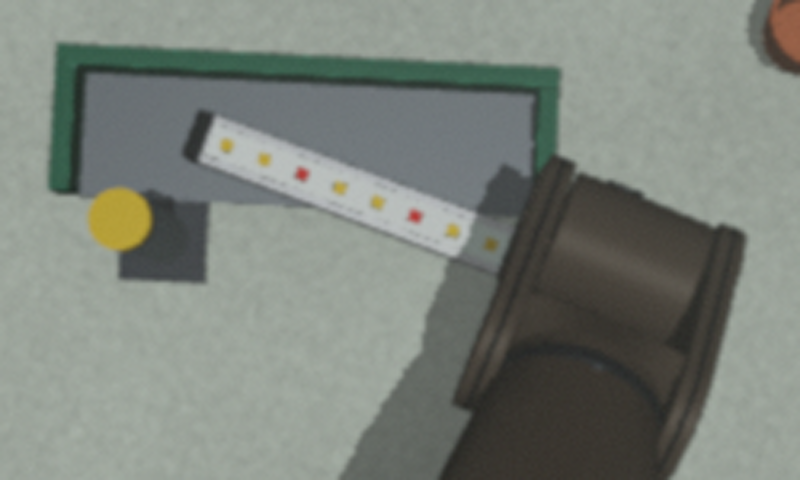

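The bar now goes past the post, with its left end at (198,137) behind the post cap at (120,218). I'll slide it about 52 mm more.

```bash
python3 -m creep '[{"x":6,"y":0,"z":0,"rx":0,"ry":0,"rz":0,"grip":0},{"x":6,"y":0,"z":0,"rx":0,"ry":0,"rz":0,"grip":0},{"x":6,"y":0,"z":0,"rx":0,"ry":0,"rz":0,"grip":0},{"x":6,"y":0,"z":0,"rx":0,"ry":0,"rz":0,"grip":0},{"x":6,"y":0,"z":0,"rx":0,"ry":0,"rz":0,"grip":0},{"x":6,"y":0,"z":0,"rx":0,"ry":0,"rz":0,"grip":0},{"x":6,"y":0,"z":0,"rx":0,"ry":0,"rz":0,"grip":0},{"x":6,"y":0,"z":0,"rx":0,"ry":0,"rz":0,"grip":0},{"x":4,"y":0,"z":0,"rx":0,"ry":0,"rz":0,"grip":0},{"x":0,"y":0,"z":0,"rx":0,"ry":0,"rz":0,"grip":0}]'
python3 -m creep '[{"x":0,"y":0,"z":0,"rx":0,"ry":0,"rz":0,"grip":0},{"x":-20,"y":0,"z":0,"rx":0,"ry":0,"rz":0,"grip":0},{"x":-10,"y":0,"z":-20,"rx":0,"ry":0,"rz":0,"grip":0},{"x":0,"y":-20,"z":-30,"rx":0,"ry":0,"rz":0,"grip":0},{"x":0,"y":-35,"z":0,"rx":0,"ry":0,"rz":3,"grip":0},{"x":0,"y":-25,"z":0,"rx":0,"ry":0,"rz":3,"grip":0},{"x":0,"y":0,"z":0,"rx":0,"ry":0,"rz":0,"grip":0},{"x":0,"y":0,"z":0,"rx":0,"ry":0,"rz":0,"grip":0},{"x":0,"y":0,"z":0,"rx":0,"ry":0,"rz":0,"grip":0},{"x":0,"y":0,"z":0,"rx":0,"ry":0,"rz":0,"grip":0}]'
python3 -W ignore -c "
from h import *
C,d=bar();n=np.array([d[1],-d[0]]);p=C-(135-22)*d-(17+14.5+8)*n
go([p[0]/1000,p[1]/1000,.01])"
```

```text
time: 14.77
eef_pos: [0.5371, -0.0617, 0.0104]
tcp_rot: [0.826, 0.564, 0.001, -0.0]
contact_force: [0.4, 0.1, -0.0]
opening: 0.002
finger_force: 0.0
time: 15.6
eef_pos: [0.453, -0.0609, 0.0607]
tcp_rot: [0.854, 0.52, 0.001, 0.0]
contact_force: [0.1, -0.7, 1.2]
opening: 0.0
finger_force: 0.0
LEDs 9 pitch [27. 27. 27. 27. 27. 28. 27. 27.] world C [591.9  72.4] L [641.2 198. ] R [542.6 -53.3] angle 68.6
bay C [-63.9   3.2] L [-22.  131.5] R [-105.8 -125.2] theta 18.1
t 15.65 tcp [453.  -61.   60.6] yaw_y -27.3 F [ 1.1 -0.5 -0.1] open 0.00
tool shift mm [65.8 34.5 50.6]
```

```bash
python3 -m creep '[{"x":0,"y":0,"z":0,"rx":0,"ry":0,"rz":-6,"grip":0},{"x":0,"y":0,"z":0,"rx":0,"ry":0,"rz":-6,"grip":0},{"x":0,"y":0,"z":0,"rx":0,"ry":0,"rz":-6,"grip":0},{"x":0,"y":0,"z":0,"rx":0,"ry":0,"rz":-2,"grip":0},{"x":25,"y":20,"z":0,"rx":0,"ry":0,"rz":0,"grip":0},{"x":25,"y":30,"z":0,"rx":0,"ry":0,"rz":0,"grip":0},{"x":0,"y":0,"z":0,"rx":0,"ry":0,"rz":0,"grip":0},{"x":0,"y":0,"z":25,"rx":0,"ry":0,"rz":0,"grip":0},{"x":0,"y":0,"z":20,"rx":0,"ry":0,"rz":0,"grip":0},{"x":0,"y":0,"z":6,"rx":0,"ry":0,"rz":0,"grip":0}]'
python3 -m creep '[{"x":0,"y":5,"z":0,"rx":0,"ry":0,"rz":0,"grip":0},{"x":0,"y":5,"z":0,"rx":0,"ry":0,"rz":0,"grip":0},{"x":0,"y":5,"z":0,"rx":0,"ry":0,"rz":0,"grip":0},{"x":0,"y":5,"z":0,"rx":0,"ry":0,"rz":0,"grip":0},{"x":0,"y":5,"z":0,"rx":0,"ry":0,"rz":0,"grip":0},{"x":0,"y":5,"z":0,"rx":0,"ry":0,"rz":0,"grip":0},{"x":0,"y":5,"z":0,"rx":0,"ry":0,"rz":0,"grip":0},{"x":0,"y":0,"z":0,"rx":0,"ry":0,"rz":0,"grip":0},{"x":0,"y":0,"z":0,"rx":0,"ry":0,"rz":0,"grip":0},{"x":0,"y":0,"z":0,"rx":0,"ry":0,"rz":0,"grip":0}]'
python3 -W ignore -c "
from h import *
C,d=bar();st()"
```

```text
time: 16.48
eef_pos: [0.5063, -0.0169, 0.0063]
tcp_rot: [0.751, 0.661, -0.002, -0.002]
contact_force: [-2.0, 0.3, -0.4]
opening: -0.004
finger_force: 0.0
time: 17.32
eef_pos: [0.5429, -0.0217, 0.0095]
tcp_rot: [0.751, 0.661, 0.0, 0.0]
contact_force: [0.1, 0.2, -0.4]
opening: 0.002
finger_force: 0.0
LEDs 6 pitch [27. 27. 27. 27. 28.] world C [600.7  70.6] L [635.4 201.1] R [566.1 -59.9] angle 75.1
bay C [-55.    1.9] L [-28.  134.2] R [ -81.9 -130.4] theta 11.5
t 17.37 tcp [542.7 -21.7   9.4] yaw_y -7.3 F [0.6 0.7 0.6] open -0.00
```

```bash
python3 -m creep '[{"x":0,"y":5,"z":0,"rx":0,"ry":0,"rz":-1,"grip":0},{"x":0,"y":5,"z":0,"rx":0,"ry":0,"rz":-1,"grip":0},{"x":0,"y":5,"z":0,"rx":0,"ry":0,"rz":-1,"grip":0},{"x":0,"y":5,"z":0,"rx":0,"ry":0,"rz":-1,"grip":0},{"x":0,"y":5,"z":0,"rx":0,"ry":0,"rz":0,"grip":0},{"x":0,"y":3,"z":0,"rx":0,"ry":0,"rz":0,"grip":0},{"x":0,"y":0,"z":0,"rx":0,"ry":0,"rz":0,"grip":0},{"x":0,"y":0,"z":0,"rx":0,"ry":0,"rz":0,"grip":0},{"x":0,"y":0,"z":0,"rx":0,"ry":0,"rz":0,"grip":0},{"x":0,"y":0,"z":0,"rx":0,"ry":0,"rz":0,"grip":0}]'
python3 -W ignore -c "
from h import *
C,d=bar();st()"
```

```text
time: 18.2
eef_pos: [0.5705, -0.0242, 0.0095]
tcp_rot: [0.727, 0.686, 0.0, 0.0]
contact_force: [0.3, 0.4, 0.3]
opening: 0.001
finger_force: 0.0
LEDs 6 pitch [27. 27. 27. 27. 27.] world C [613.3  73.9] L [627.9 208.2] R [598.8 -60.3] angle 83.8
bay C [-42.6   6. ] L [-35.9 140.8] R [ -49.3 -128.9] theta 2.8
t 18.25 tcp [570.4 -24.2   9.5] yaw_y -3.3 F [0.3 0.5 0.3] open 0.00
```

```bash
python3 -m creep '[{"x":0,"y":-30,"z":0,"rx":0,"ry":0,"rz":0,"grip":0},{"x":0,"y":0,"z":-30,"rx":0,"ry":0,"rz":0,"grip":0},{"x":0,"y":0,"z":-30,"rx":0,"ry":0,"rz":0,"grip":0},{"x":0,"y":0,"z":0,"rx":0,"ry":0,"rz":-7,"grip":1},{"x":0,"y":0,"z":0,"rx":0,"ry":0,"rz":-7,"grip":1},{"x":0,"y":0,"z":0,"rx":0,"ry":0,"rz":-7,"grip":1},{"x":0,"y":0,"z":0,"rx":0,"ry":0,"rz":-7,"grip":1},{"x":0,"y":0,"z":0,"rx":0,"ry":0,"rz":-7,"grip":1},{"x":0,"y":0,"z":0,"rx":0,"ry":0,"rz":-7,"grip":1},{"x":0,"y":0,"z":0,"rx":0,"ry":0,"rz":-7,"grip":1}]'
python3 -m creep '[{"x":0,"y":0,"z":0,"rx":0,"ry":0,"rz":-7,"grip":1},{"x":0,"y":0,"z":0,"rx":0,"ry":0,"rz":-7,"grip":1},{"x":0,"y":0,"z":0,"rx":0,"ry":0,"rz":-7,"grip":1},{"x":0,"y":0,"z":0,"rx":0,"ry":0,"rz":-7,"grip":1},{"x":0,"y":0,"z":0,"rx":0,"ry":0,"rz":-7,"grip":1},{"x":0,"y":0,"z":0,"rx":0,"ry":0,"rz":-6,"grip":1},{"x":0,"y":0,"z":0,"rx":0,"ry":0,"rz":0,"grip":1},{"x":0,"y":0,"z":0,"rx":0,"ry":0,"rz":0,"grip":1},{"x":0,"y":0,"z":0,"rx":0,"ry":0,"rz":0,"grip":1},{"x":0,"y":0,"z":0,"rx":0,"ry":0,"rz":0,"grip":1}]'
python3 -W ignore -c "
from h import *
bar()
cb,sb=np.cos(BY),np.sin(BY);p=B0+np.array([[cb,-sb],[sb,cb]])@[-.085,-.010]
go([p[0],p[1],.003])"
```

```text
time: 19.08
eef_pos: [0.5404, -0.0225, 0.0695]
tcp_rot: [0.374, 0.927, 0.0, 0.0]
contact_force: [-0.2, 0.5, -0.3]
opening: 0.978
finger_force: 0.0
time: 19.92
eef_pos: [0.5404, -0.0225, 0.0694]
tcp_rot: [0.03, 1.0, -0.0, 0.0]
contact_force: [0.2, -0.5, -0.1]
opening: 1.002
finger_force: 0.0
LEDs 6 pitch [27. 27. 27. 27. 28.] world C [613.2  74. ] L [627.9 208.1] R [598.5 -60.2] angle 83.7
bay C [-42.7   6. ] L [-35.8 140.8] R [ -49.5 -128.9] theta 2.9
t 19.97 tcp [540.4 -22.5  69.4] yaw_y 86.6 F [ 0.3 -0.2 -0.7] open 1.00
tool shift mm [-24.7  84.6  66.4]
```

```bash
python3 -m creep '[{"x":-8,"y":25,"z":0,"rx":0,"ry":0,"rz":0,"grip":1},{"x":-8,"y":25,"z":0,"rx":0,"ry":0,"rz":0,"grip":1},{"x":-8,"y":25,"z":0,"rx":0,"ry":0,"rz":0,"grip":1},{"x":0,"y":0,"z":0,"rx":0,"ry":0,"rz":0,"grip":1},{"x":0,"y":0,"z":25,"rx":0,"ry":0,"rz":0,"grip":1},{"x":0,"y":0,"z":25,"rx":0,"ry":0,"rz":0,"grip":1},{"x":0,"y":0,"z":10,"rx":0,"ry":0,"rz":0,"grip":1},{"x":0,"y":0,"z":6,"rx":0,"ry":0,"rz":0,"grip":1},{"x":0,"y":0,"z":0,"rx":0,"ry":0,"rz":0,"grip":1},{"x":0,"y":0,"z":0,"rx":0,"ry":0,"rz":0,"grip":1}]'
python3 -m creep '[{"x":-4,"y":0,"z":0,"rx":0,"ry":0,"rz":0,"grip":1},{"x":-4,"y":0,"z":0,"rx":0,"ry":0,"rz":0,"grip":1},{"x":-4,"y":0,"z":0,"rx":0,"ry":0,"rz":0,"grip":1},{"x":-4,"y":0,"z":0,"rx":0,"ry":0,"rz":0,"grip":1},{"x":-4,"y":0,"z":0,"rx":0,"ry":0,"rz":0,"grip":1},{"x":-4,"y":0,"z":0,"rx":0,"ry":0,"rz":0,"grip":1},{"x":-4,"y":0,"z":0,"rx":0,"ry":0,"rz":0,"grip":1},{"x":-3,"y":0,"z":0,"rx":0,"ry":0,"rz":0,"grip":1},{"x":0,"y":0,"z":0,"rx":0,"ry":0,"rz":0,"grip":1},{"x":0,"y":0,"z":0,"rx":0,"ry":0,"rz":0,"grip":1}]'
python3 -W ignore -c "
from h import *
bar(); st()"
```

```text
time: 20.8
eef_pos: [0.5691, 0.0506, 0.0039]
tcp_rot: [0.029, 1.0, -0.0, 0.0]
contact_force: [0.2, -0.1, 0.3]
opening: 1.0
finger_force: 0.0
time: 21.63
eef_pos: [0.6, 0.0493, 0.0033]
tcp_rot: [0.029, 1.0, 0.0, 0.0]
contact_force: [-2.5, 0.0, 2.2]
opening: 1.001
finger_force: 0.9
LEDs 3 pitch [ 28. 189.] world C [629.1  74.5] L [636.7 209.3] R [621.5 -60.3] angle 86.8
bay C [-26.9   7.5] L [-27.1 142.5] R [ -26.6 -127.5] theta -0.1
t 21.68 tcp [600.   49.3   3.3] yaw_y 86.7 F [-2.6  0.8  0.7] open 1.00
```

```bash
python3 -m creep '[{"x":-1,"y":0,"z":0,"rx":0,"ry":0,"rz":0,"grip":1},{"x":-1,"y":0,"z":0,"rx":0,"ry":0,"rz":0,"grip":1},{"x":-1,"y":0,"z":0,"rx":0,"ry":0,"rz":0,"grip":1},{"x":-1,"y":0,"z":0,"rx":0,"ry":0,"rz":0,"grip":1},{"x":-1,"y":0,"z":0,"rx":0,"ry":0,"rz":0,"grip":1},{"x":-1,"y":0,"z":0,"rx":0,"ry":0,"rz":0,"grip":1},{"x":-1,"y":0,"z":0,"rx":0,"ry":0,"rz":0,"grip":1},{"x":0,"y":0,"z":0,"rx":0,"ry":0,"rz":0,"grip":1},{"x":0,"y":0,"z":0,"rx":0,"ry":0,"rz":0,"grip":1},{"x":0,"y":0,"z":0,"rx":0,"ry":0,"rz":0,"grip":1}]'
python3 -m creep '[{"x":-1,"y":0,"z":0,"rx":0,"ry":0,"rz":0,"grip":1},{"x":-1,"y":0,"z":0,"rx":0,"ry":0,"rz":0,"grip":1},{"x":0,"y":0,"z":0,"rx":0,"ry":0,"rz":0,"grip":1},{"x":0,"y":0,"z":0,"rx":0,"ry":0,"rz":0,"grip":1},{"x":0,"y":0,"z":0,"rx":0,"ry":0,"rz":0,"grip":1},{"x":0,"y":0,"z":0,"rx":0,"ry":0,"rz":0,"grip":1},{"x":0,"y":0,"z":0,"rx":0,"ry":0,"rz":0,"grip":1},{"x":0,"y":0,"z":0,"rx":0,"ry":0,"rz":0,"grip":1},{"x":0,"y":0,"z":0,"rx":0,"ry":0,"rz":0,"grip":1},{"x":0,"y":0,"z":0,"rx":0,"ry":0,"rz":0,"grip":1}]'
python3 -W ignore -c "
from h import *
bar(); st()"
```

```text
time: 22.52
eef_pos: [0.606, 0.0489, 0.0032]
tcp_rot: [0.029, 1.0, 0.0, -0.001]
contact_force: [-5.1, -0.2, 3.4]
opening: 1.002
finger_force: 2.6
time: 23.35
eef_pos: [0.6086, 0.0487, 0.0032]
tcp_rot: [0.029, 1.0, 0.0, -0.0]
contact_force: [-3.8, 0.5, 1.5]
opening: 1.002
finger_force: 1.7
LEDs 3 pitch [ 27. 190.] world C [637.7  73.4] L [645.8 208.2] R [629.6 -61.3] angle 86.6
bay C [-18.2   6.9] L [-18.  141.9] R [ -18.5 -128.1] theta 0.1
t 23.40 tcp [608.6  48.7   3.2] yaw_y 86.7 F [-4.1  1.9  2. ] open 1.00
```

Nearly there. I'll advance slowly until the force rises, which means contact with the rail.

```bash
for i in 1 2; do python3 -m creep '[{"x":-0.5,"y":0,"z":0,"rx":0,"ry":0,"rz":0,"grip":1},{"x":-0.5,"y":0,"z":0,"rx":0,"ry":0,"rz":0,"grip":1},{"x":-0.5,"y":0,"z":0,"rx":0,"ry":0,"rz":0,"grip":1},{"x":0,"y":0,"z":0,"rx":0,"ry":0,"rz":0,"grip":1},{"x":0,"y":0,"z":0,"rx":0,"ry":0,"rz":0,"grip":1},{"x":0,"y":0,"z":0,"rx":0,"ry":0,"rz":0,"grip":1},{"x":0,"y":0,"z":0,"rx":0,"ry":0,"rz":0,"grip":1},{"x":0,"y":0,"z":0,"rx":0,"ry":0,"rz":0,"grip":1},{"x":0,"y":0,"z":0,"rx":0,"ry":0,"rz":0,"grip":1},{"x":0,"y":0,"z":0,"rx":0,"ry":0,"rz":0,"grip":1}]'; done
python3 -W ignore -c "
from h import *
bar(); st()"
```

```text
time: 24.23
eef_pos: [0.6103, 0.0485, 0.0033]
tcp_rot: [0.029, 1.0, -0.0, 0.0]
contact_force: [-0.6, -0.1, -0.9]
opening: 0.993
finger_force: 0.6
time: 25.07
eef_pos: [0.6117, 0.0484, 0.0033]
tcp_rot: [0.029, 1.0, -0.0, 0.0]
contact_force: [-2.9, -0.3, -0.7]
opening: 0.998
finger_force: 1.1
LEDs 3 pitch [ 27. 189.] world C [640.9  73. ] L [648.8 207.8] R [633.1 -61.7] angle 86.7
bay C [-15.    6.7] L [-15.  141.7] R [ -15.  -128.3] theta -0.0
t 25.12 tcp [611.7  48.5   3.3] yaw_y 86.7 F [-1.5 -0.1 -0.4] open 1.00
```

```bash
for i in 1 2; do python3 -m creep '[{"x":-0.5,"y":0,"z":0,"rx":0,"ry":0,"rz":0,"grip":1},{"x":-0.5,"y":0,"z":0,"rx":0,"ry":0,"rz":0,"grip":1},{"x":-0.5,"y":0,"z":0,"rx":0,"ry":0,"rz":0,"grip":1},{"x":0,"y":0,"z":0,"rx":0,"ry":0,"rz":0,"grip":1},{"x":0,"y":0,"z":0,"rx":0,"ry":0,"rz":0,"grip":1},{"x":0,"y":0,"z":0,"rx":0,"ry":0,"rz":0,"grip":1},{"x":0,"y":0,"z":0,"rx":0,"ry":0,"rz":0,"grip":1},{"x":0,"y":0,"z":0,"rx":0,"ry":0,"rz":0,"grip":1},{"x":0,"y":0,"z":0,"rx":0,"ry":0,"rz":0,"grip":1},{"x":0,"y":0,"z":0,"rx":0,"ry":0,"rz":0,"grip":1}]'; done
python3 -W ignore -c "
from h import *
bar('pics/f.png'); st()"
```

```text
time: 25.95
eef_pos: [0.6118, 0.0485, 0.0033]
tcp_rot: [0.029, 1.0, 0.0, -0.002]
contact_force: [-6.3, -0.0, 3.3]
opening: 0.998
finger_force: 3.2
time: 26.78
eef_pos: [0.6118, 0.0485, 0.0033]
tcp_rot: [0.029, 1.0, 0.0, -0.004]
contact_force: [-11.3, -0.4, 7.5]
opening: 0.999
finger_force: 5.5
LEDs 3 pitch [ 27. 189.] world C [641.2  73.4] L [649.1 208.2] R [633.4 -61.4] angle 86.7
bay C [-14.7   7. ] L [-14.8 142. ] R [ -14.7 -128. ] theta -0.0
t 26.83 tcp [611.8  48.5   3.3] yaw_y 86.6 F [-11.   -0.9   7.6] open 1.00
```

View pics/f.png

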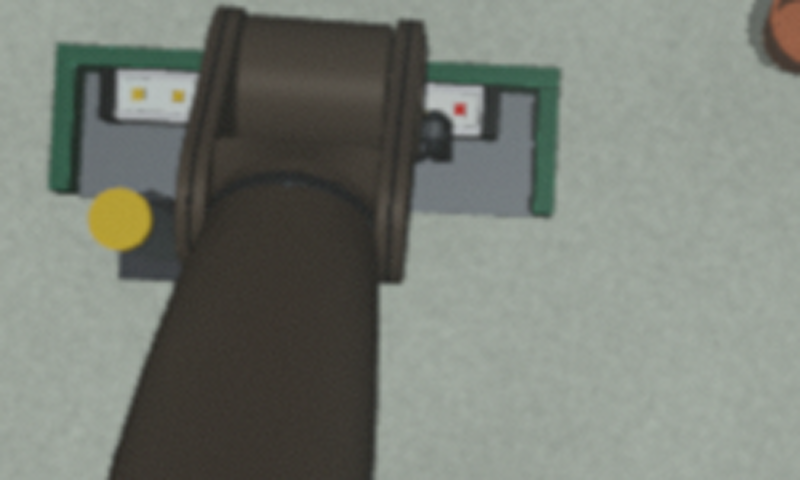

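The force rose to 11 N with no further motion, so the bar is against the rail. Its gaps to the cheeks look like about 12 mm left and 28 mm right. I'll back off, lift clear and verify.

```bash
python3 -m creep '[{"x":3,"y":0,"z":0,"rx":0,"ry":0,"rz":0,"grip":1},{"x":5,"y":0,"z":0,"rx":0,"ry":0,"rz":0,"grip":1},{"x":10,"y":0,"z":0,"rx":0,"ry":0,"rz":0,"grip":1},{"x":10,"y":-5,"z":0,"rx":0,"ry":0,"rz":0,"grip":1},{"x":10,"y":-5,"z":0,"rx":0,"ry":0,"rz":0,"grip":1},{"x":10,"y":-10,"z":-30,"rx":0,"ry":0,"rz":0,"grip":1},{"x":5,"y":-10,"z":-35,"rx":0,"ry":0,"rz":0,"grip":1},{"x":0,"y":-10,"z":-35,"rx":0,"ry":0,"rz":0,"grip":1},{"x":0,"y":-20,"z":-35,"rx":0,"ry":0,"rz":0,"grip":1},{"x":0,"y":-20,"z":-35,"rx":0,"ry":0,"rz":0,"grip":1}]'
python3 -m creep '[{"x":0,"y":-30,"z":0,"rx":0,"ry":0,"rz":0,"grip":1},{"x":0,"y":-30,"z":0,"rx":0,"ry":0,"rz":0,"grip":1},{"x":0,"y":-30,"z":0,"rx":0,"ry":0,"rz":0,"grip":1},{"x":0,"y":-30,"z":0,"rx":0,"ry":0,"rz":0,"grip":1},{"x":0,"y":-30,"z":0,"rx":0,"ry":0,"rz":0,"grip":1},{"x":0,"y":-30,"z":0,"rx":0,"ry":0,"rz":0,"grip":1},{"x":0,"y":-20,"z":0,"rx":0,"ry":0,"rz":0,"grip":1},{"x":0,"y":0,"z":0,"rx":0,"ry":0,"rz":0,"grip":1},{"x":0,"y":0,"z":0,"rx":0,"ry":0,"rz":0,"grip":1},{"x":0,"y":0,"z":0,"rx":0,"ry":0,"rz":0,"grip":1}]'
python3 -W ignore -c "
from h import *
bar('pics/g.png'); st()
c=optics.read_camera('scene');cv2.imwrite('pics/h.png',c['color'])"
```

```text
time: 27.67
eef_pos: [0.5576, -0.0289, 0.1757]
tcp_rot: [0.029, 1.0, -0.0, 0.002]
contact_force: [1.4, 0.0, -0.3]
opening: 1.001
finger_force: 0.0
time: 28.5
eef_pos: [0.5458, -0.2277, 0.1735]
tcp_rot: [0.029, 1.0, -0.0, 0.001]
contact_force: [-0.6, 0.1, -0.6]
opening: 0.999
finger_force: 0.0
LEDs 9 pitch [27. 28. 26. 28. 27. 27. 27. 27.] world C [641.3  76. ] L [649.4 210.8] R [633.2 -58.7] angle 86.6
bay C [-14.8   9.7] L [-14.6 144.7] R [ -15.  -125.3] theta 0.1
t 28.55 tcp [ 545.7 -227.3  173.4] yaw_y 86.7 F [ 0.5 -0.3  0.6] open 1.00
```

View pics/g.png

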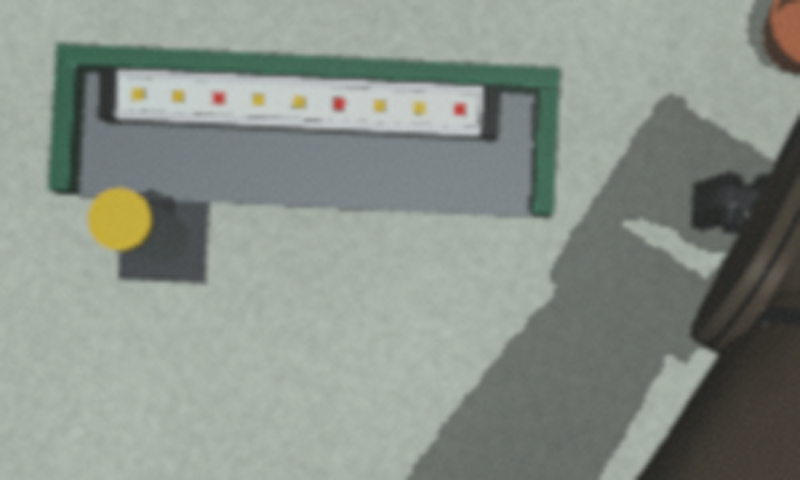

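View pics/h.png

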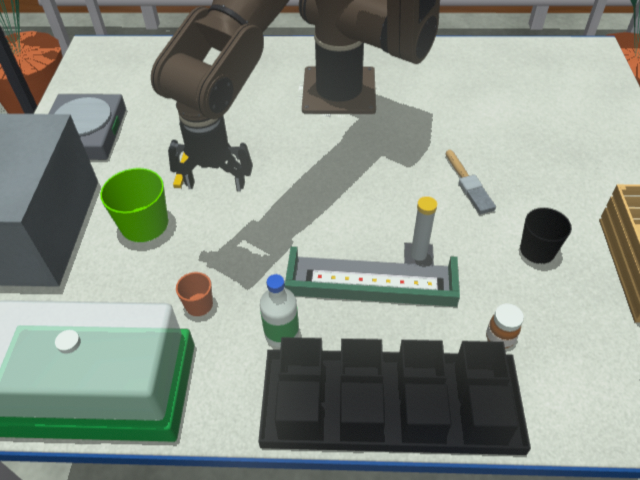

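The bar lies flush along the rail: its LEDs run (139,94)–(460,109), parallel to the rail edge. Nothing else has moved and the arm is clear.

```bash
python3 -c "
from plant import sign_off
print(sign_off())"
```

```text
the job is handed in; nothing more can be done
None
```

The bar lies flush along the bay's back rail behind the post, about 10 mm left of centre; it was only pushed, the other items look unmoved in the last pictures, and I handed the job in at about 29 s.

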